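# Reset the stop collar of a dosing drive

## Task

On the dosing drive, loosen the wing screw of the sliding stop collar without shifting the collar, slide the collar along the guide rod up to the carriage until the carriage's sprung feeler pin is lightly pressed in (about 2 mm, never rammed), and then tighten the wing screw again so that the collar stays there. Let go, and leave the glassware and tools around the drive undisturbed.

Things in the scene. Friction and masses are not known exactly. Their poses are not given: they have to be found in the camera images.
- drive: Dosing drive, fixed to the bench: white base 100 x 440 x 20 mm, a post 91 mm high at each end, and between them along y a steel guide rod 14 mm thick, axis 75 mm above the bench. Origin: centre of the underside; y points along the rod from the carriage towards the sliding collar, z up. The dark end collar near y = -175 mm, without a wing, is not part of the job. Loose things stand on both sides.
- collar: Sliding steel stop collar, 24 mm long on the rod, 36 mm wide and high, with flat upright sides (24 mm high, facing along drive x). Origin: its centre, on the rod axis; axes as the drive's. It slides along y and cannot turn. With the screw loose a steady push of 8 N moves it, and it stays where it is left against less than 8 N; with the screw tight it holds over 25 N.
- wing_grip (a point): Point on the flat wing of the upright screw on the collar: a dark steel blade 26 mm long (along this point's x), 9 mm thick (y), 22 mm high (z, the screw's axis, up). It lies on the screw's axis, 38 mm above the rod axis and 20 mm above the collar's top; the blade reaches from 7 to 29 mm above the collar's top. The axes turn with the wing.
- wing (a joint): Angle of the wing screw in rad, growing counterclockwise from above, which loosens; end stops at 0 (tight) and 1.5 (loose). Starts between 0 and 0.2. It presses on the rod below 0.8, ever harder towards 0; 0.95 or more counts as loose, below 0.3 as tight. It takes about 0.1 N m to turn and stays where it is left. At 0.5 the blade lies along the rod.
- carriage: White block clamped on the rod, 60 mm along it and 60 mm wide, up to 28 mm above the rod axis, a small amber cartridge on it up to 42 mm. It does not move. Origin: its centre, on the rod axis; axes as the drive's. From its face towards the collar stands the sprung feeler pin in a brass bush, 13 mm to the -x side of the rod axis, at axis height.
- pin_root (a point): Middle of the carriage's face where the feeler pin (steel, 8 mm thick) stands out along the drive's y. How far it is set out differs and is not measured: its free tip is 18 to 38 mm from here, so the collar's centre is 30 to 50 mm from here along y at first touch. Spring 1.5 N per mm; it bottoms after 6 mm. Right is 0.8 to 6 N (0.5 to 4 mm pressed in); over 12 N at any time harms it.
- amber_bottle: Bystander: small amber bottle, 44 mm in diameter, 85 mm high, upright beside the drive; origin at its underside.
- beaker: Bystander: glass beaker, 52 mm in diameter, 60 mm high, upright; origin at its underside.
- white_jar: Bystander: white jar, 48 mm in diameter, 55 mm high, upright; origin at its underside.
- spare_collar: Bystander: loose spare steel ring, 36 mm in diameter, 18 mm high, lying on the bench; origin at its underside.
- driver: Bystander: screwdriver 160 mm long lying on the bench along the drive.
- stir_dish: Bystander: solid white ceramic disc, 60 mm in diameter, 12 mm high; origin at its underside.

How it is judged:
By the outcome, as a careful person would: the job done as asked, in the order asked, and still so for the second after the job is handed in, with the robot touching nothing.
It also fails if it takes over 72 s, if anything falls off the work surface, if the arm or the gripper's body presses on something with over 40 N, if the wrist force passes 120 N, or if a joint passes its speed limit or range.

## Robot

A 7-joint arm with a two-finger parallel gripper is mounted at the origin on the work surface. World frame = base frame: x ahead of the robot, y to its left, z up, the work surface at z = 0. Lengths are in m, angles in rad, forces in N, time in s.
With the tool pointing down it reaches from about 0.425 to 0.925 m from the base axis. Payload 6.8 kg.
Tool frame: the origin (TCP) lies midway between the tips of the shut fingers; the grasp point (between the pads) lies robot.tcp_to_grasp behind it (robot.tcp_to_grasp is the distance from the TCP to the grasp point, in m); y points along the fingers, z is the direction in which the jaws open and shut, and the axes are right-handed (so a half turn about y gives the same grasp; the last joint's range is limited). The gripper opens to 88 mm and grips with 3 to 60 N. Pads are 20 mm wide; open, the fingers measure 115 mm over their backs; the gripper's body (75 mm by 178 mm) begins 61 mm behind the grasp point.
Start: joints at [-1.213, 0.477, 0.022, 1.555, -0.011, 1.109, -0.083], TCP at [0.303, 0.603, 0.223] pointing down, gripper open.
Joint ranges: [-2.96, 2.96], [-0.34, 2.1], [-1.41, 1.46], [0.24, 2.44], [-1.37, 4.51], [0.17, 1.92], [-2.96, 2.96]. Speed limits (rad/s): [2.39, 2.39, 3.14, 3.14, 3.14, 3.14, 3.14].

## Interface

Orientations are given as a unit quaternion [x, y, z, w].
In Python, from bench import robot, optics, job_done gives the robot as it stands.
- The arm moves only by the shell command python3 -m creep 'ROWS' [FORCE]. ROWS is JSON, a list of rows, each an object of numbers: "dx", "dy", "dz": the shift along the tool's x, y, z in mm; "ax", "ay", "az": the turn, a rotation vector about the tool's x, y, z in degrees; "hand": the opening, from 0 (shut) to 1 (fully open). In form: [{"dx": .., "dy": .., "dz": .., "ax": .., "ay": .., "az": .., "hand": ..}, ...]. A call has exactly 5 rows; each row shifts and turns the commanded pose from where the row before left it, along the tool's axes as they then stand; what a row does not reach is not made up. A row lasts 1/12 s, in which the tool goes at most 41.7 mm and 7.16 degrees, less where a joint would pass 70% of its speed; a pose out of reach is approached as far as the arm can. A call with a gripper value outside its range is refused whole. The fingers move at their own pace and stop on an object; FORCE is the grip in N (left out, the last holds). Time passes only in rows, so rows that do not move let the fingers close, or fill a call up. It gives the time, the measured TCP pose, the force and the opening at its end, in the units of the state.
- robot.get_obs(): the state, without advancing time (a new reading comes with each control period).
- optics.grab_frame(name): name is "scene" or "top" or "wrist"; returns the picture (420x560x3 uint8, blue, green, red); there is no depth.
- optics.camera_model(name): a dict with "camera_matrix" (3x3 intrinsics, pixels), "world_from_camera" (4x4, takes a point from camera to world coordinates). Camera axes: x right, y up, looking along -z (the intrinsics and any distortion apply to the point x, -y, -z); pixel columns grow to the right and rows downward; lengths in m; the calibration is good to about 2 mm. A picture is of the moment at which its call begins: read the wrist's pose just before it. camera_model takes no time and is no camera call; for the wrist camera it gives the pose at the moment of the call.
- job_done(): hands the job in, once; it reports no verdict.
The state is a dict: "clock": time; "q": joint angles; "joint_vel": joint speeds; "joint_torque": joint torques, N m; "tool_pos": TCP position; "ee_rot": TCP orientation; "wrist_force": force on the tool from outside, world axes, zero at the start; "torque": the same for the moment, N m; "finger_gap": finger opening in m.
Only numpy, scipy, OpenCV 4.12 (cv2) and the standard library are available. Lean on these libraries where they do the work, as an engineer would, in place of code of your own. Each camera call takes 0.05 s, during which the arm holds its last target.

## Working session

There is one attempt and no reset: what is moved stays moved. The work goes in short steps, Python scripts to look and compute and a shell command to move; the robot and the scene stay as the last step left them, time stands still between calls to the robot, and variables do not carry over. Pictures are saved under pics/ and viewed, and the job is handed in when it is done.

```bash
ls; mkdir -p pics; python3 - <<'E'
from bench import robot, optics
import cv2
print(robot.get_obs()); print(robot.tcp_to_grasp)
for n in ["scene","top","wrist"]:
    cv2.imwrite(f"pics/{n}0.png",optics.grab_frame(n)); print(n,optics.camera_model(n))
E
```

```text
pics
{'clock': 0.0, 'q': array([-1.21308978,  0.47777984,  0.02234824,  1.55642708, -0.01148427,
        1.10928381, -0.08306561]), 'joint_vel': array([-0.00097185, -0.00117796, -0.00076091,  0.0015651 , -0.00049551,
       -0.00123236, -0.00036536]), 'joint_torque': array([ 2.83394847e-04, -5.82851708e+01,  1.53483734e+00, -2.72612321e+01,
       -5.43290097e-02,  1.69869326e-02,  1.71556535e-04]), 'tool_pos': array([0.30292954, 0.60254887, 0.22170577]), 'ee_rot': array([ 0.68863823, -0.16327625,  0.16309057, -0.6874007 ]), 'wrist_force': array([-0.80043278,  0.54735937, -0.19194328]), 'torque': array([-0.05356918, -0.00943917, -0.01118828]), 'finger_gap': 0.08784856162479739}
0.0187
scene {'camera_matrix': array([[449.98784726,   0.        , 280.41583736],
       [  0.        , 449.98784726, 211.66187322],
       [  0.        ,   0.        ,   1.        ]]), 'world_from_camera': array([[ 0.86574213, -0.42168525,  0.26957766,  0.75518577],
       [ 0.50039686,  0.73969902, -0.4499426 , -0.32349945],
       [-0.00967217,  0.52443008,  0.85139858,  0.71820356],
       [ 0.        ,  0
[... 325 characters left out ...]
613077, -0.01076398,  0.00360183],
       [-0.01167979,  0.17711181,  0.98412143,  0.8925027 ],
       [ 0.        ,  0.        ,  0.        ,  1.        ]])}
wrist {'camera_matrix': array([[293.89486185,   0.        , 280.22833614],
       [  0.        , 293.89486185, 209.68838327],
       [  0.        ,   0.        ,   1.        ]]), 'world_from_camera': array([[ 4.48071121e-01, -8.63279343e-01, -2.32338215e-01,
         2.39783283e-01],
       [ 8.93997863e-01,  4.32587286e-01,  1.16773542e-01,
         6.35096277e-01],
       [-3.01628987e-04, -2.60032720e-01,  9.65599759e-01,
         3.83954864e-01],
       [ 0.00000000e+00,  0.00000000e+00,  0.00000000e+00,
         1.00000000e+00]])}
```

View pics/scene0.png

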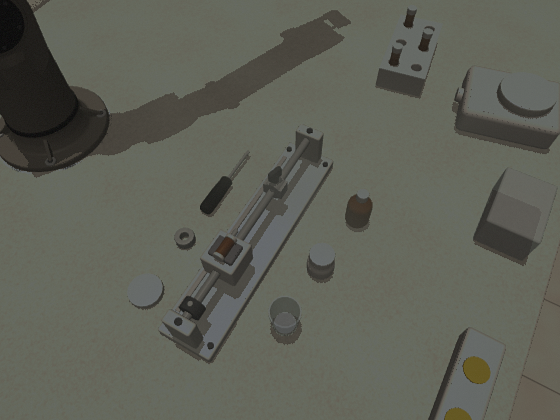

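View pics/top0.png

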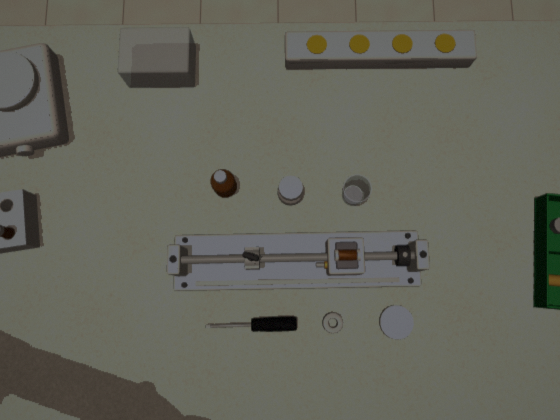

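View pics/wrist0.png

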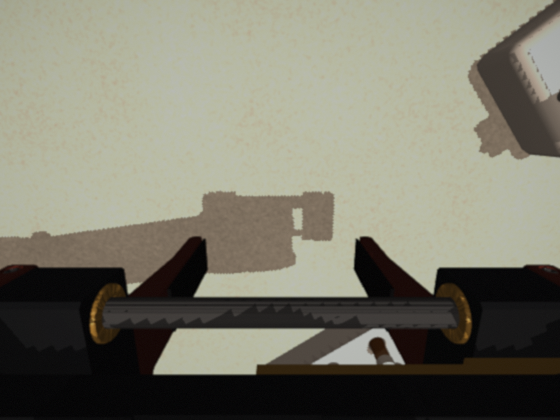

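The collar is at about (253,257) and the carriage at about (347,256) in the top picture. Drive +y is roughly world +y. The pin is on the lower (-x) side, at about (320,265).

```bash
python3 - <<'E'
import cv2,numpy as np
a=cv2.imread('pics/top0.png')[225:300,160:435]; a=cv2.resize(cv2.convertScaleAbs(a,alpha=1.8),None,fx=2.9,fy=2.9,interpolation=cv2.INTER_CUBIC)
cv2.imwrite('pics/top0z.png',a)
b=cv2.imread('pics/scene0.png')[120:360,150:345]; b=cv2.resize(cv2.convertScaleAbs(b,alpha=1.8),None,fx=2.5,fy=2.5,interpolation=cv2.INTER_CUBIC)
cv2.imwrite('pics/scene0z.png',b)
b=cv2.imread('pics/top0.png')[235:285,235:365]; b=cv2.resize(cv2.convertScaleAbs(b,alpha=1.8),None,fx=6,fy=6,interpolation=cv2.INTER_CUBIC)
cv2.imwrite('pics/top0zz.png',b)
E
cat > h.py <<'E'
import numpy as np, cv2
from bench import robot, optics
def ray(n,uv,M=None):
    M=M or optics.camera_model(n); K=M["camera_matrix"]; T=M["world_from_camera"]
    d=np.linalg.inv(K)@[uv[0],uv[1],1]; d=T[:3,:3]@(d*[1,-1,-1]); return T[:3,3],d
def onz(n,uv,z,M=None):
    o,d=ray(n,uv,M); return o+d*(z-o[2])/d[2]
def proj(n,p,M=None):
    M=M or optics.camera_model(n); T=M["world_from_camera"]; c=T[:3,:3].T@(np.asarray(p)-T[:3,3]); c=c*[1,-1,-1]; u=M["camera_matrix"]@c; return u[:2]/u[2]
E
```

```text
(no output)
```

View pics/top0z.png

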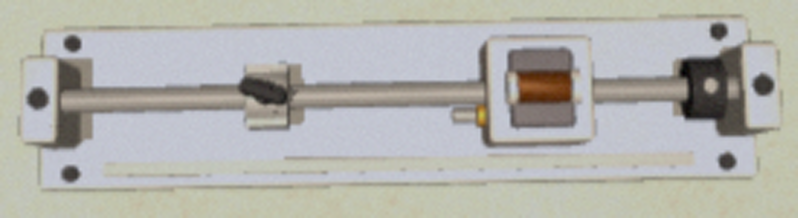

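View pics/scene0z.png

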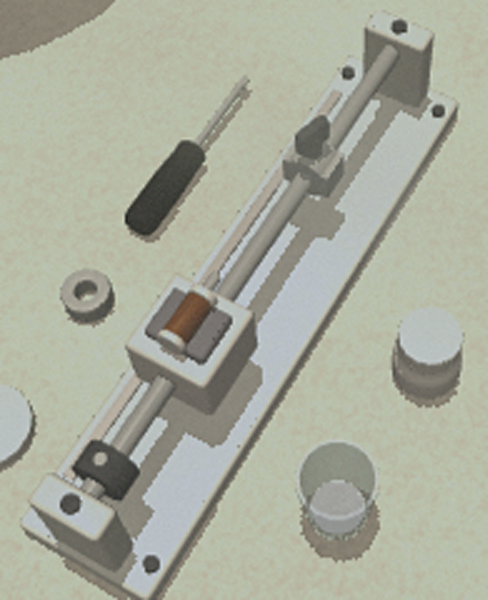

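View pics/top0zz.png

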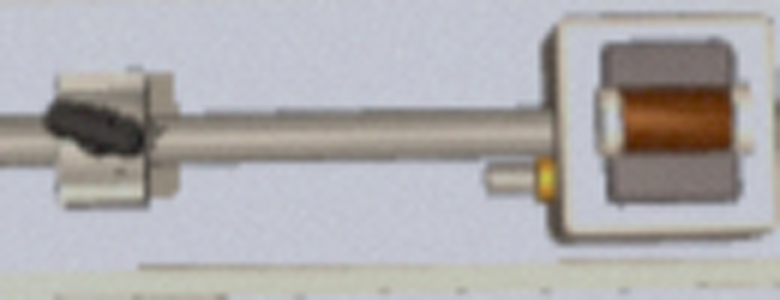

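```bash
python3 - <<'E'
from h import *
from scipy.spatial.transform import Rotation as R
t=lambda u,v:(160+u/2.9-.3,225+v/2.9-.3)
zz=lambda u,v:(235+u/6-.4,235+v/6-.4)
s=lambda u,v:(150+u/2.5-.3,120+v/2.5-.3)
a=onz("top",t(37,97),.091);b=onz("top",t(764,83),.091)
print("posts top",a,b,np.linalg.norm(a-b),"yaw",np.arctan2(-(a-b)[0],(a-b)[1]))
a2=onz("scene",s(400,26),.091);b2=onz("scene",s(71,503),.091)
print("posts scene",a2,b2,np.linalg.norm(a2-b2),"yaw",np.arctan2(-(a2-b2)[0],(a2-b2)[1]))
c=[onz("top",t(*p),.02) for p in [(45,30),(747,17),(755,178),(41,189)]]
print("base",np.array(c).round(4),np.mean(c,0))
print("bolt base",[onz("top",t(*p),.02).round(4) for p in [(72,43),(718,31),(727,161),(70,174)]])
print("pin tip",onz("top",zz(487,180),.075),"carr face top",onz("top",zz(566,125),.103), "root bush",onz("top",zz(560,180),.075))
print("collar face",onz("top",zz(148,135),.093), onz("top",zz(58,135),.093))
e1,e2=onz("top",zz(45,105),.122),onz("top",zz(147,142),.122)
print("blade",e1,e2,(e1+e2)/2,np.linalg.norm(e1-e2),np.arctan2(-(e1-e2)[0],(e1-e2)[1]))
o=robot.get_obs(); print(R.from_quat(o['ee_rot']).as_matrix().round(3))
E
```

```text
posts top [0.51639374 0.18694084 0.091     ] [ 0.522188   -0.22401964  0.091     ] 0.4110013233658526 yaw 0.014098373450692996
posts scene [0.51517531 0.18737907 0.091     ] [ 0.52135432 -0.22291836  0.091     ] 0.41034395443506866 yaw 0.015058696141852075
base [[ 0.564   0.1996  0.02  ]
 [ 0.5697 -0.236   0.02  ]
 [ 0.471  -0.2355  0.02  ]
 [ 0.4663  0.1988  0.02  ]] [ 0.51775695 -0.01826185  0.02      ]
bolt base [array([0.5558, 0.1825, 0.02  ]), array([ 0.561 , -0.2176,  0.02  ]), array([ 0.4813, -0.2191,  0.02  ]), array([0.4753, 0.1814, 0.02  ])]
pin tip [ 0.50578356 -0.0491813   0.075     ] carr face top [ 0.51846626 -0.0688674   0.103     ] root bush [ 0.50568337 -0.06943179  0.075     ]
collar face [0.51721206 0.04413563 0.093     ] [0.51733798 0.06870057 0.093     ]
blade [0.52276138 0.06983196 0.122     ] [0.51288894 0.04292297 0.122     ] [0.51782516 0.05637746 0.122     ] 0.028662855920145548 -0.35163509227154977
[[ 0.893 -0.001  0.449]
 [-0.449 -0.001  0.893]
 [ 0.    -1.    -0.001]]
```

```bash
for i in 1; do
python3 -m creep '[{"dx":22,"dz":-19.5},{"dx":22,"dz":-19.5},{"dx":22,"dz":-19.5},{"dx":22,"dz":-19.5},{"dx":22,"dz":-19.5}]' 20
python3 -m creep '[{"dx":22,"dz":-19.5},{"dx":22,"dz":-19.5},{"dx":22,"dz":-19.5},{"dx":22,"dz":-19.5},{"dx":22,"dz":-19.5}]'
python3 -m creep '[{"dx":22,"dz":-19.5},{"dx":22,"dz":-19.5},{"dx":22,"dz":-19.5},{"dx":22,"dz":-19.5},{"dx":22,"dz":-19.5}]'
python3 -m creep '[{"dx":22,"dz":-19.5},{"dx":22,"dz":-19.5},{"dx":22,"dz":-19.5},{"dx":22,"dz":-19.5},{"dx":0,"dz":0}]'
python3 -m creep '[{"ay":7},{"ay":7},{"ay":7},{"ay":7},{"ay":7}]'
python3 -m creep '[{"ay":7},{"ay":7},{"ay":7},{"ay":7},{"ay":7}]'
done; python3 -c "from bench import robot;print(robot.get_obs()['q'])"
```

```text
[-1.21309716  0.47762118  0.02234696  1.55617553 -0.01148989  1.10929238
 -0.08308898]$[0]: bad value
$[0]: bad value
$[0]: bad value
$[0]: bad value
$[0]: bad value
$[0]: bad value
```

```bash

python3 -m creep '[{"dx":22,"dy":0,"dz":-19.5,"ax":0,"ay":0,"az":0,"hand":1},{"dx":22,"dy":0,"dz":-19.5,"ax":0,"ay":0,"az":0,"hand":1},{"dx":22,"dy":0,"dz":-19.5,"ax":0,"ay":0,"az":0,"hand":1},{"dx":22,"dy":0,"dz":-19.5,"ax":0,"ay":0,"az":0,"hand":1},{"dx":22,"dy":0,"dz":-19.5,"ax":0,"ay":0,"az":0,"hand":1}]' 20
```

```text
clock: 0.57
tool_pos: [0.3579, 0.465, 0.2224]
ee_rot: [0.688, -0.163, 0.163, -0.688]
wrist_force: [1.1, 0.1, 0.9]
finger_gap: 0.0879
```

```bash

python3 -m creep '[{"dx":22,"dy":0,"dz":-19.5,"ax":0,"ay":0,"az":0,"hand":1},{"dx":22,"dy":0,"dz":-19.5,"ax":0,"ay":0,"az":0,"hand":1},{"dx":22,"dy":0,"dz":-19.5,"ax":0,"ay":0,"az":0,"hand":1},{"dx":22,"dy":0,"dz":-19.5,"ax":0,"ay":0,"az":0,"hand":1},{"dx":22,"dy":0,"dz":-19.5,"ax":0,"ay":0,"az":0,"hand":1}]' 20
python3 -m creep '[{"dx":22,"dy":0,"dz":-19.5,"ax":0,"ay":0,"az":0,"hand":1},{"dx":22,"dy":0,"dz":-19.5,"ax":0,"ay":0,"az":0,"hand":1},{"dx":22,"dy":0,"dz":-19.5,"ax":0,"ay":0,"az":0,"hand":1},{"dx":22,"dy":0,"dz":-19.5,"ax":0,"ay":0,"az":0,"hand":1},{"dx":22,"dy":0,"dz":-19.5,"ax":0,"ay":0,"az":0,"hand":1}]' 20
python3 -m creep '[{"dx":22,"dy":0,"dz":-19.5,"ax":0,"ay":0,"az":0,"hand":1},{"dx":22,"dy":0,"dz":-19.5,"ax":0,"ay":0,"az":0,"hand":1},{"dx":22,"dy":0,"dz":-19.5,"ax":0,"ay":0,"az":0,"hand":1},{"dx":11,"dy":0,"dz":-11,"ax":0,"ay":7,"az":0,"hand":1},{"dx":0,"dy":0,"dz":0,"ax":0,"ay":7,"az":0,"hand":1}]' 20
python3 -m creep '[{"dx":0,"dy":0,"dz":0,"ax":0,"ay":7,"az":0,"hand":1},{"dx":0,"dy":0,"dz":0,"ax":0,"ay":7,"az":0,"hand":1},{"dx":0,"dy":0,"dz":0,"ax":0,"ay":7,"az":0,"hand":1},{"dx":0,"dy":0,"dz":0,"ax":0,"ay":7,"az":0,"hand":1},{"dx":0,"dy":0,"dz":0,"ax":0,"ay":7,"az":0,"hand":1}]' 20
python3 -m creep '[{"dx":0,"dy":0,"dz":0,"ax":0,"ay":7,"az":0,"hand":1},{"dx":0,"dy":0,"dz":0,"ax":0,"ay":7,"az":0,"hand":1},{"dx":0,"dy":0,"dz":0,"ax":0,"ay":7,"az":0,"hand":1},{"dx":0,"dy":0,"dz":0,"ax":0,"ay":7,"az":0,"hand":1},{"dx":0,"dy":0,"dz":0,"ax":0,"ay":6,"az":0,"hand":1}]' 20
cat > st.py <<'E'
from h import *
from scipy.spatial.transform import Rotation as R
import sys
o=robot.get_obs(); m=R.from_quat(o['ee_rot']).as_matrix()
print("t",o['clock'],"pos",o['tool_pos'].round(4),"jaw yaw(deg)",np.degrees(np.arctan2(m[1,2],m[0,2])).round(2),"\nq",o['q'].round(3),"F",o['wrist_force'].round(2),"T",o['torque'].round(3),"gap",round(o['finger_gap'],4)); print(m.round(3))
for n in sys.argv[2:]:
    M=optics.camera_model(n); im=optics.grab_frame(n); cv2.imwrite(f"pics/{n}{sys.argv[1]}.png",im); np.save(f"{n}{sys.argv[1]}.npy",M["world_from_camera"])
E
python3 st.py 1 wrist
```

```text
clock: 0.98
tool_pos: [0.4123, 0.3285, 0.2225]
ee_rot: [0.688, -0.163, 0.163, -0.688]
wrist_force: [-0.5, 0.4, 0.8]
finger_gap: 0.0877
clock: 1.4
tool_pos: [0.4668, 0.1921, 0.2226]
ee_rot: [-0.688, 0.163, -0.163, 0.688]
wrist_force: [-0.1, 0.3, 0.9]
finger_gap: 0.0878
clock: 1.82
tool_pos: [0.5051, 0.0922, 0.2227]
ee_rot: [0.662, -0.249, 0.25, -0.661]
wrist_force: [-0.4, 0.1, 0.1]
finger_gap: 0.0877
clock: 2.23
tool_pos: [0.504, 0.0968, 0.2225]
ee_rot: [0.557, -0.436, 0.435, -0.557]
wrist_force: [0.3, 0.4, -0.3]
finger_gap: 0.0881
clock: 2.65
tool_pos: [0.504, 0.0969, 0.2225]
ee_rot: [-0.406, 0.579, -0.579, 0.405]
wrist_force: [0.1, 1.2, -0.6]
finger_gap: 0.0877
t 2.65 pos [0.504  0.0969 0.2225] jaw yaw(deg) -20.03 
q [-0.717  0.22   0.474  1.963 -0.12   0.986 -0.536] F [ 0.05  1.16 -0.59] T [-0.036  0.064  0.061] gap 0.0877
[[-0.343 -0.     0.939]
 [-0.939 -0.    -0.343]
 [ 0.    -1.    -0.   ]]
```

View pics/wrist1.png

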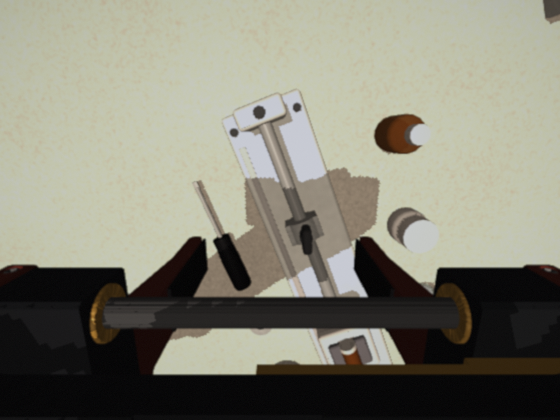

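The wrist view shows the collar near (303,225), with the blade close to vertical at about (306,240).

```bash
python3 - <<'E'
import cv2
a=cv2.imread('pics/wrist1.png')[190:290,260:360]; cv2.imwrite('pics/w1z.png',cv2.resize(cv2.convertScaleAbs(a,alpha=2),None,fx=6,fy=6,interpolation=cv2.INTER_CUBIC))
E
```

```text
(no output)
```

View pics/w1z.png

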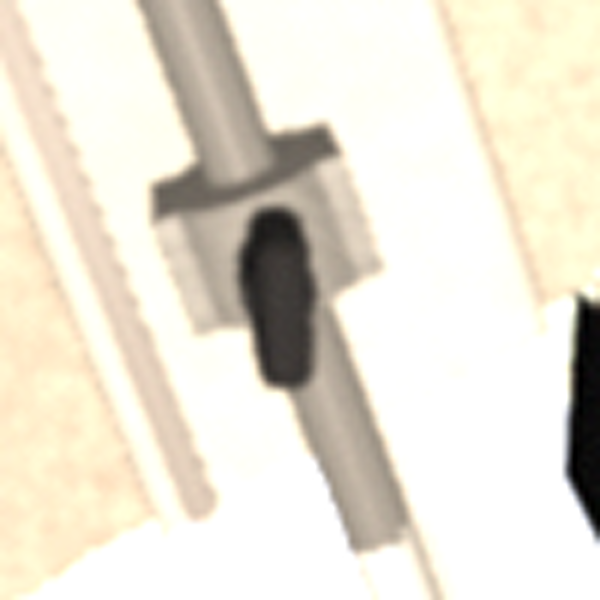

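```bash
python3 - <<'E'
from h import *
f=lambda u,v:(260+u/6-.4,190+v/6-.4)
for p,z in [((280,300),.111),((277,215),.122),((289,385),.122),((284,300),.122),((250,150),.093),((330,130),.093),((380,265),.093),((240,325),.093),((155,190),.087),((200,330),.087)]: print(p,z,onz("wrist",f(*p),z).round(4))
E
```

```text
(280, 300) 0.111 [0.5169 0.0572 0.111 ]
(277, 215) 0.122 [0.5215 0.075  0.122 ]
(289, 385) 0.122 [0.514  0.0472 0.122 ]
(284, 300) 0.122 [0.5179 0.0613 0.122 ]
(250, 150) 0.093 [0.5202 0.078  0.093 ]
(330, 130) 0.093 [0.5342 0.0766 0.093 ]
(380, 265) 0.093 [0.5346 0.0503 0.093 ]
(240, 325) 0.093 [0.5079 0.0482 0.093 ]
(155, 190) 0.087 [0.5018 0.0751 0.087 ]
(200, 330) 0.087 [0.5004 0.0474 0.087 ]
```

```bash

python3 -m creep '[{"dx":11,"dy":0,"dz":9,"ax":0,"ay":0,"az":0,"hand":1},{"dx":11,"dy":0,"dz":9,"ax":0,"ay":0,"az":0,"hand":1},{"dx":11,"dy":0,"dz":8,"ax":0,"ay":0,"az":0,"hand":1},{"dx":0,"dy":25,"dz":0,"ax":0,"ay":0,"az":0,"hand":0.6},{"dx":0,"dy":25,"dz":0,"ax":0,"ay":0,"az":0,"hand":0.4}]' 15
python3 -m creep '[{"dx":0,"dy":20,"dz":0,"ax":0,"ay":0,"az":0,"hand":0.4},{"dx":0,"dy":10,"dz":0,"ax":0,"ay":0,"az":0,"hand":0.4},{"dx":0,"dy":0,"dz":0,"ax":0,"ay":0,"az":0,"hand":0.4},{"dx":0,"dy":0,"dz":0,"ax":0,"ay":0,"az":0,"hand":0.4},{"dx":0,"dy":0,"dz":0,"ax":0,"ay":0,"az":0,"hand":0.4}]' 15
python3 st.py 2 wrist scene top
python3 - <<'E'
import cv2
b=cv2.imread('pics/scene2.png')[120:260,200:345]; cv2.imwrite('pics/s2z.png',cv2.resize(cv2.convertScaleAbs(b,alpha=1.8),None,fx=4,fy=4,interpolation=cv2.INTER_CUBIC))
E
```

```text
clock: 3.12
tool_pos: [0.519, 0.0563, 0.1732]
ee_rot: [0.406, -0.577, 0.578, -0.409]
wrist_force: [0.2, 0.8, -0.2]
finger_gap: 0.078
clock: 3.53
tool_pos: [0.5184, 0.0572, 0.1437]
ee_rot: [0.407, -0.578, 0.578, -0.408]
wrist_force: [1.1, -0.5, 0.3]
finger_gap: 0.0446
t 3.5333 pos [0.5184 0.0572 0.1437] jaw yaw(deg) -19.65 
q [-0.608  0.344  0.464  2.023 -0.209  0.818 -0.367] F [ 1.09 -0.54  0.34] T [-0.052  0.08  -0.029] gap 0.0446
[[-0.336  0.002  0.942]
 [-0.942  0.    -0.336]
 [-0.001 -1.     0.001]]
```

View pics/wrist2.png

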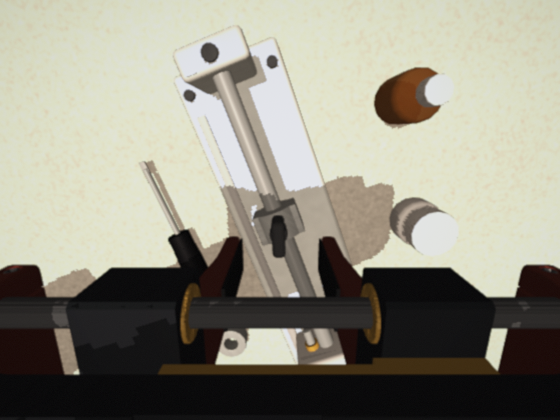

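View pics/s2z.png

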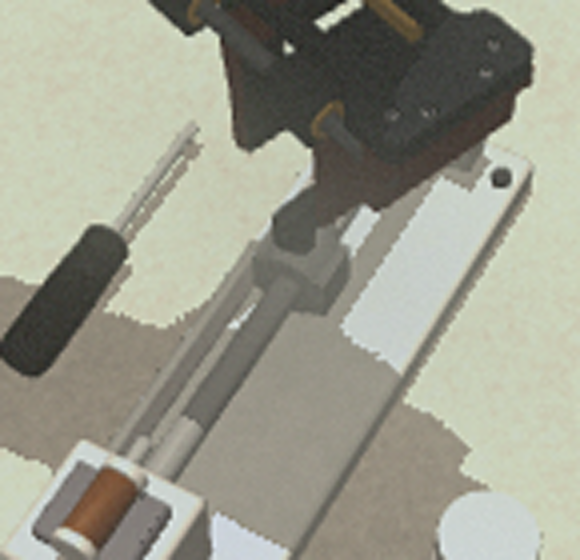

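```bash

python3 -m creep '[{"dx":0,"dy":12,"dz":-1,"ax":0,"ay":0,"az":0,"hand":0.4},{"dx":0,"dy":12,"dz":0,"ax":0,"ay":0,"az":0,"hand":0.4},{"dx":0,"dy":12,"dz":0,"ax":0,"ay":0,"az":0,"hand":0.4},{"dx":0,"dy":9,"dz":0,"ax":0,"ay":0,"az":0,"hand":0.4},{"dx":0,"dy":0,"dz":0,"ax":0,"ay":0,"az":0,"hand":0.4}]' 15
python3 -m creep '[{"dx":0,"dy":0,"dz":0,"ax":0,"ay":0,"az":0,"hand":0.2},{"dx":0,"dy":0,"dz":0,"ax":0,"ay":0,"az":0,"hand":0.2},{"dx":0,"dy":0,"dz":0,"ax":0,"ay":0,"az":0,"hand":0.2},{"dx":0,"dy":0,"dz":0,"ax":0,"ay":0,"az":0,"hand":0.2},{"dx":0,"dy":0,"dz":0,"ax":0,"ay":0,"az":0,"hand":0.2}]' 15
python3 st.py 3 wrist
python3 - <<'E'
import cv2
b=cv2.imread('pics/wrist3.png')[190:360,200:360]; cv2.imwrite('pics/w3z.png',cv2.resize(cv2.convertScaleAbs(b,alpha=1.8),None,fx=3.5,fy=3.5,interpolation=cv2.INTER_CUBIC))
E
```

```text
clock: 4.1
tool_pos: [0.5159, 0.0574, 0.0966]
ee_rot: [-0.408, 0.578, -0.578, 0.407]
wrist_force: [-0.4, 0.3, 0.3]
finger_gap: 0.0351
clock: 4.52
tool_pos: [0.5169, 0.0574, 0.0981]
ee_rot: [0.407, -0.578, 0.578, -0.407]
wrist_force: [0.3, -0.4, -0.1]
finger_gap: 0.0177
t 4.5167 pos [0.5169 0.0574 0.0981] jaw yaw(deg) -19.69 
q [-0.578  0.414  0.432  2.057 -0.258  0.721 -0.326] F [ 0.35 -0.39 -0.12] T [-0.097  0.064 -0.038] gap 0.0177
[[-0.337  0.001  0.942]
 [-0.942  0.    -0.337]
 [-0.001 -1.     0.001]]
```

View pics/w3z.png

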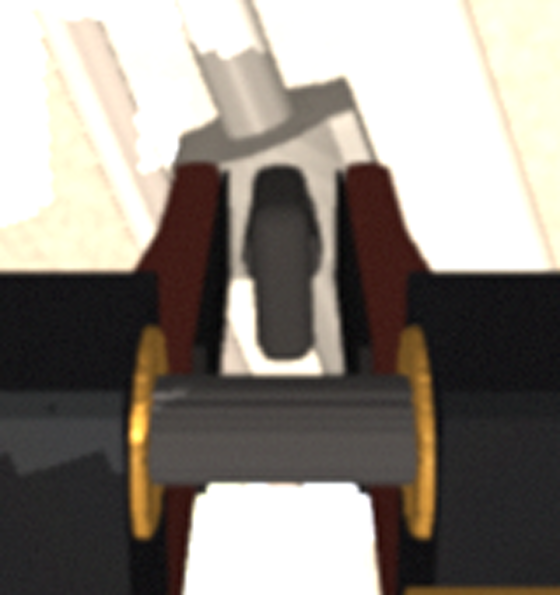

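The blade at (283,260) of the zoom is centred and parallel between the fingers. I'll close gently.

```bash

python3 -m creep '[{"dx":0,"dy":0,"dz":0,"ax":0,"ay":0,"az":0,"hand":0},{"dx":0,"dy":0,"dz":0,"ax":0,"ay":0,"az":0,"hand":0},{"dx":0,"dy":0,"dz":0,"ax":0,"ay":0,"az":0,"hand":0},{"dx":0,"dy":0,"dz":0,"ax":0,"ay":0,"az":0,"hand":0},{"dx":0,"dy":0,"dz":0,"ax":0,"ay":0,"az":0,"hand":0}]' 15
python3 st.py 4
```

```text
clock: 4.98
tool_pos: [0.5169, 0.0573, 0.0978]
ee_rot: [0.407, -0.578, 0.578, -0.407]
wrist_force: [0.9, -0.9, 1.3]
finger_gap: 0.0088
t 4.9833 pos [0.5169 0.0573 0.0978] jaw yaw(deg) -19.69 
q [-0.578  0.414  0.432  2.057 -0.258  0.721 -0.326] F [ 0.89 -0.91  1.33] T [-0.19  -0.066  0.08 ] gap 0.0088
[[-0.337  0.001  0.942]
 [-0.942 -0.    -0.337]
 [-0.    -1.     0.   ]]
```

```bash

python3 -m creep '[{"dx":0,"dy":0,"dz":0,"ax":0,"ay":-4,"az":0,"hand":0},{"dx":0,"dy":0,"dz":0,"ax":0,"ay":-4,"az":0,"hand":0},{"dx":0,"dy":0,"dz":0,"ax":0,"ay":-4,"az":0,"hand":0},{"dx":0,"dy":0,"dz":0,"ax":0,"ay":-4,"az":0,"hand":0},{"dx":0,"dy":0,"dz":0,"ax":0,"ay":-4,"az":0,"hand":0}]' 20
python3 st.py 5
```

```text
clock: 5.4
tool_pos: [0.5169, 0.0573, 0.0977]
ee_rot: [-0.502, 0.498, -0.498, 0.502]
wrist_force: [0.9, -1.5, 0.7]
finger_gap: 0.0088
t 5.4 pos [0.5169 0.0573 0.0977] jaw yaw(deg) 0.47 
q [-0.507  0.403  0.342  2.053 -0.202  0.716 -0.029] F [ 0.9  -1.47  0.72] T [-0.173 -0.177 -0.06 ] gap 0.0088
[[ 0.008  0.     1.   ]
 [-1.     0.     0.008]
 [-0.    -1.     0.   ]]
```

```bash

python3 -m creep '[{"dx":0,"dy":0,"dz":0,"ax":0,"ay":-4,"az":0,"hand":0},{"dx":0,"dy":0,"dz":0,"ax":0,"ay":-4,"az":0,"hand":0},{"dx":0,"dy":0,"dz":0,"ax":0,"ay":-4,"az":0,"hand":0},{"dx":0,"dy":0,"dz":0,"ax":0,"ay":-4,"az":0,"hand":0},{"dx":0,"dy":0,"dz":0,"ax":0,"ay":-4,"az":0,"hand":0}]' 20
python3 -m creep '[{"dx":0,"dy":0,"dz":0,"ax":0,"ay":-4,"az":0,"hand":0},{"dx":0,"dy":0,"dz":0,"ax":0,"ay":-4,"az":0,"hand":0},{"dx":0,"dy":0,"dz":0,"ax":0,"ay":-4,"az":0,"hand":0},{"dx":0,"dy":0,"dz":0,"ax":0,"ay":-4,"az":0,"hand":0},{"dx":0,"dy":0,"dz":0,"ax":0,"ay":-4,"az":0,"hand":0}]' 20
python3 st.py 6 wrist
```

```text
clock: 5.82
tool_pos: [0.5169, 0.0573, 0.0977]
ee_rot: [-0.581, 0.403, -0.403, 0.581]
wrist_force: [1.1, -0.8, -0.2]
finger_gap: 0.0085
clock: 6.23
tool_pos: [0.5169, 0.0573, 0.0977]
ee_rot: [-0.642, 0.296, -0.296, 0.642]
wrist_force: [0.9, 0.6, -0.0]
finger_gap: 0.0091
t 6.2333 pos [0.5169 0.0573 0.0977] jaw yaw(deg) 40.47 
q [-0.368  0.39   0.169  2.044 -0.098  0.714  0.569] F [ 0.93  0.57 -0.04] T [-0.102 -0.276 -0.051] gap 0.0091
[[ 0.649  0.001  0.761]
 [-0.761  0.     0.649]
 [ 0.    -1.     0.   ]]
```

View pics/wrist6.png

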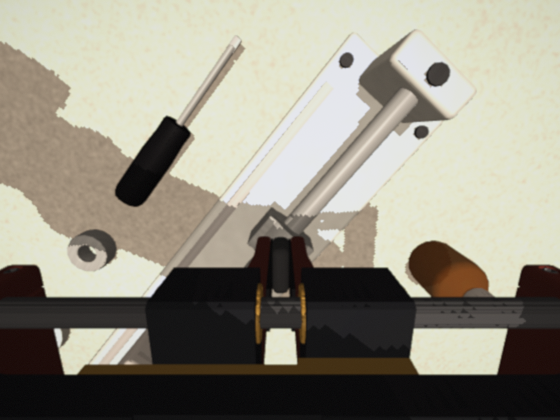

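```bash

python3 -m creep '[{"dx":0,"dy":0,"dz":0,"ax":0,"ay":0,"az":0,"hand":0},{"dx":1.54,"dy":0,"dz":-1.28,"ax":0,"ay":0,"az":0,"hand":0},{"dx":1.54,"dy":0,"dz":-1.28,"ax":0,"ay":0,"az":0,"hand":0},{"dx":3.08,"dy":0,"dz":-2.55,"ax":0,"ay":0,"az":0,"hand":0},{"dx":3.08,"dy":0,"dz":-2.55,"ax":0,"ay":0,"az":0,"hand":0}]' 40
python3 st.py 7 top
```

```text
clock: 6.7
tool_pos: [0.5171, 0.0487, 0.0977]
ee_rot: [-0.641, 0.297, -0.297, 0.643]
wrist_force: [2.5, 8.6, -1.9]
finger_gap: 0.0089
t 6.7 pos [0.5171 0.0487 0.0977] jaw yaw(deg) 40.35 
q [-0.35   0.389  0.17   2.046 -0.103  0.713  0.589] F [ 2.47  8.55 -1.9 ] T [ 1.844 -0.343  0.006] gap 0.0089
[[ 0.647  0.001  0.762]
 [-0.762  0.003  0.647]
 [-0.002 -1.     0.003]]
```

View pics/top7.png

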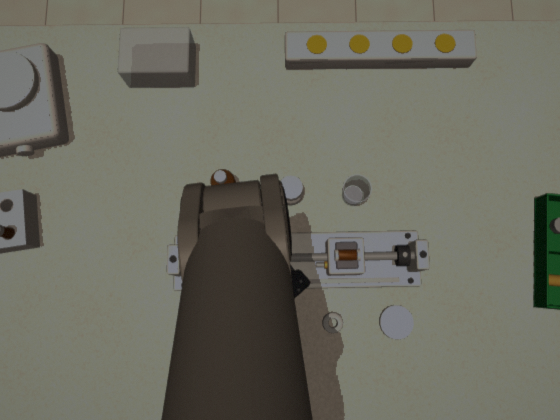

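```bash

python3 -m creep '[{"dx":3.85,"dy":0,"dz":-3.2,"ax":0,"ay":0,"az":0,"hand":0},{"dx":3.85,"dy":0,"dz":-3.2,"ax":0,"ay":0,"az":0,"hand":0},{"dx":3.85,"dy":0,"dz":-3.2,"ax":0,"ay":0,"az":0,"hand":0},{"dx":3.85,"dy":0,"dz":-3.2,"ax":0,"ay":0,"az":0,"hand":0},{"dx":3.85,"dy":0,"dz":-3.2,"ax":0,"ay":0,"az":0,"hand":0}]' 40
python3 -m creep '[{"dx":3.85,"dy":0,"dz":-3.2,"ax":0,"ay":0,"az":0,"hand":0},{"dx":3.85,"dy":0,"dz":-3.2,"ax":0,"ay":0,"az":0,"hand":0},{"dx":3.85,"dy":0,"dz":-3.2,"ax":0,"ay":0,"az":0,"hand":0},{"dx":3.85,"dy":0,"dz":-3.2,"ax":0,"ay":0,"az":0,"hand":0},{"dx":3.85,"dy":0,"dz":-3.2,"ax":0,"ay":0,"az":0,"hand":0}]' 40
python3 st.py 8
```

```text
clock: 7.17
tool_pos: [0.5174, 0.0236, 0.0977]
ee_rot: [-0.641, 0.297, -0.297, 0.643]
wrist_force: [1.6, 8.9, -2.0]
finger_gap: 0.0087
clock: 7.58
tool_pos: [0.5177, -0.0015, 0.0977]
ee_rot: [-0.641, 0.297, -0.297, 0.643]
wrist_force: [2.2, 7.7, -2.0]
finger_gap: 0.0088
t 7.5833 pos [ 0.5177 -0.0015  0.0977] jaw yaw(deg) 40.35 
q [-0.262  0.387  0.18   2.05  -0.109  0.712  0.691] F [ 2.19  7.72 -2.05] T [ 1.882 -0.415  0.023] gap 0.0088
[[ 0.647  0.001  0.762]
 [-0.762  0.003  0.647]
 [-0.002 -1.     0.003]]
```

```bash

python3 -m creep '[{"dx":3.08,"dy":0,"dz":-2.55,"ax":0,"ay":0,"az":0,"hand":0},{"dx":3.08,"dy":0,"dz":-2.55,"ax":0,"ay":0,"az":0,"hand":0},{"dx":3.08,"dy":0,"dz":-2.55,"ax":0,"ay":0,"az":0,"hand":0},{"dx":3.08,"dy":0,"dz":-2.55,"ax":0,"ay":0,"az":0,"hand":0},{"dx":3.08,"dy":0,"dz":-2.55,"ax":0,"ay":0,"az":0,"hand":0}]' 40
python3 st.py 9 scene top
python3 - <<'E'
import cv2
b=cv2.imread('pics/scene9.png')[170:290,190:310]; cv2.imwrite('pics/s9z.png',cv2.resize(cv2.convertScaleAbs(b,alpha=1.8),None,fx=5,fy=5,interpolation=cv2.INTER_CUBIC))
b=cv2.imread('pics/top9.png')[200:300,230:380]; cv2.imwrite('pics/t9z.png',cv2.resize(cv2.convertScaleAbs(b,alpha=1.8),None,fx=5,fy=5,interpolation=cv2.INTER_CUBIC))
E
```

```text
clock: 8.0
tool_pos: [0.518, -0.0215, 0.0977]
ee_rot: [-0.641, 0.297, -0.297, 0.643]
wrist_force: [1.8, 8.2, -1.1]
finger_gap: 0.0087
t 8.0 pos [ 0.518  -0.0215  0.0977] jaw yaw(deg) 40.35 
q [-0.227  0.389  0.184  2.048 -0.111  0.713  0.732] F [ 1.8   8.24 -1.13] T [ 1.849 -0.412  0.031] gap 0.0087
[[ 0.647  0.001  0.762]
 [-0.762  0.003  0.647]
 [-0.002 -1.     0.003]]
```

View pics/s9z.png

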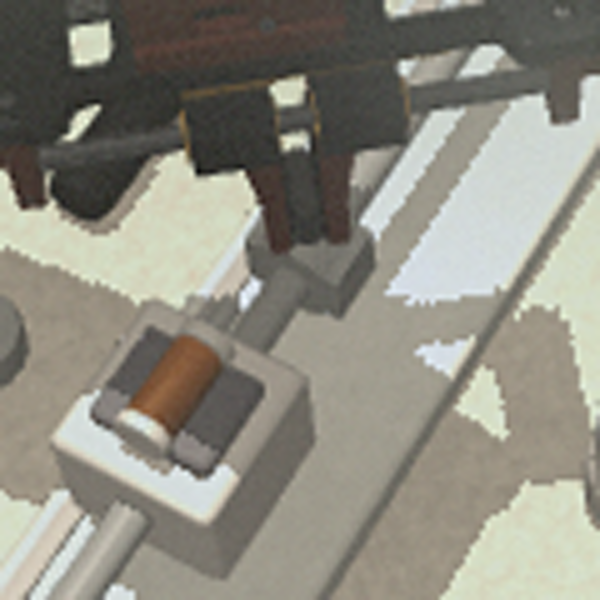

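View pics/t9z.png

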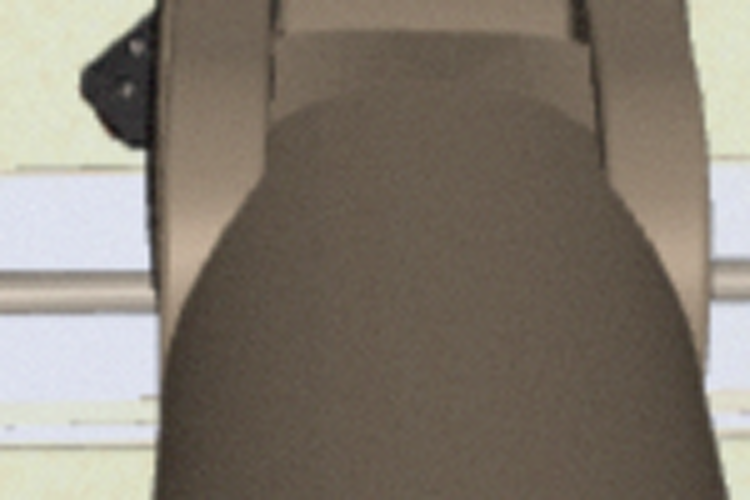

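```bash

python3 -m creep '[{"dx":1.16,"dy":0,"dz":-0.96,"ax":0,"ay":0,"az":0,"hand":0},{"dx":1.16,"dy":0,"dz":-0.96,"ax":0,"ay":0,"az":0,"hand":0},{"dx":1.16,"dy":0,"dz":-0.96,"ax":0,"ay":0,"az":0,"hand":0},{"dx":1.16,"dy":0,"dz":-0.96,"ax":0,"ay":0,"az":0,"hand":0},{"dx":1.16,"dy":0,"dz":-0.96,"ax":0,"ay":0,"az":0,"hand":0}]' 40
for i in 1 2; do python3 -m creep '[{"dx":0.31,"dy":0,"dz":-0.26,"ax":0,"ay":0,"az":0,"hand":0},{"dx":0.31,"dy":0,"dz":-0.26,"ax":0,"ay":0,"az":0,"hand":0},{"dx":0.31,"dy":0,"dz":-0.26,"ax":0,"ay":0,"az":0,"hand":0},{"dx":0.31,"dy":0,"dz":-0.26,"ax":0,"ay":0,"az":0,"hand":0},{"dx":0.31,"dy":0,"dz":-0.26,"ax":0,"ay":0,"az":0,"hand":0}]' 40; done
python3 st.py 10
```

```text
clock: 8.52
tool_pos: [0.5181, -0.0289, 0.0977]
ee_rot: [-0.641, 0.297, -0.297, 0.643]
wrist_force: [2.3, 8.2, -1.5]
finger_gap: 0.0089
clock: 8.93
tool_pos: [0.5181, -0.0309, 0.0977]
ee_rot: [-0.641, 0.297, -0.297, 0.643]
wrist_force: [1.6, 7.8, -1.2]
finger_gap: 0.0083
clock: 9.35
tool_pos: [0.5182, -0.0329, 0.0977]
ee_rot: [-0.641, 0.297, -0.297, 0.643]
wrist_force: [2.4, 8.3, -2.2]
finger_gap: 0.0088
t 9.35 pos [ 0.5182 -0.0329  0.0977] jaw yaw(deg) 40.34 
q [-0.207  0.39   0.187  2.047 -0.113  0.714  0.756] F [ 2.44  8.34 -2.21] T [ 1.863 -0.489  0.02 ] gap 0.0088
[[ 0.647  0.001  0.762]
 [-0.762  0.003  0.647]
 [-0.002 -1.     0.003]]
```

```bash
cat > fr.py <<'E'
from bench import robot
o=robot.get_obs(); print("y",o['tool_pos'][1].round(5),"F",o['wrist_force'].round(2),"T",o['torque'].round(3))
E
for i in 1 2; do python3 -m creep '[{"dx":0.155,"dy":0,"dz":-0.13,"ax":0,"ay":0,"az":0,"hand":0},{"dx":0.155,"dy":0,"dz":-0.13,"ax":0,"ay":0,"az":0,"hand":0},{"dx":0.155,"dy":0,"dz":-0.13,"ax":0,"ay":0,"az":0,"hand":0},{"dx":0.155,"dy":0,"dz":-0.13,"ax":0,"ay":0,"az":0,"hand":0},{"dx":0.155,"dy":0,"dz":-0.13,"ax":0,"ay":0,"az":0,"hand":0}]' >/dev/null; python3 fr.py; done
```

```text
y -0.03393 F [ 1.16  8.49 -1.02] T [ 1.835 -0.466  0.022]
y -0.03495 F [ 1.36  7.34 -1.49] T [ 1.831 -0.463 -0.029]
```

```bash

for i in 1 2; do python3 -m creep '[{"dx":0.155,"dy":0,"dz":-0.13,"ax":0,"ay":0,"az":0,"hand":0},{"dx":0.155,"dy":0,"dz":-0.13,"ax":0,"ay":0,"az":0,"hand":0},{"dx":0.155,"dy":0,"dz":-0.13,"ax":0,"ay":0,"az":0,"hand":0},{"dx":0.155,"dy":0,"dz":-0.13,"ax":0,"ay":0,"az":0,"hand":0},{"dx":0.155,"dy":0,"dz":-0.13,"ax":0,"ay":0,"az":0,"hand":0}]' >/dev/null; python3 fr.py; done
```

```text
y -0.03594 F [ 2.58  8.6  -1.34] T [ 1.813 -0.501  0.008]
y -0.03695 F [ 2.11  8.85 -0.93] T [ 1.812 -0.495  0.005]
```

```bash

python3 -m creep '[{"dx":0.155,"dy":0,"dz":-0.13,"ax":0,"ay":0,"az":0,"hand":0},{"dx":0.155,"dy":0,"dz":-0.13,"ax":0,"ay":0,"az":0,"hand":0},{"dx":0.155,"dy":0,"dz":-0.13,"ax":0,"ay":0,"az":0,"hand":0},{"dx":0.155,"dy":0,"dz":-0.13,"ax":0,"ay":0,"az":0,"hand":0},{"dx":0.155,"dy":0,"dz":-0.13,"ax":0,"ay":0,"az":0,"hand":0}]' >/dev/null; python3 fr.py
```

```text
y -0.0377 F [ 2.06  8.27 -2.56] T [ 2.013 -0.422  0.04 ]
```

```bash

python3 -m creep '[{"dx":0.155,"dy":0,"dz":-0.13,"ax":0,"ay":0,"az":0,"hand":0},{"dx":0.155,"dy":0,"dz":-0.13,"ax":0,"ay":0,"az":0,"hand":0},{"dx":0.155,"dy":0,"dz":-0.13,"ax":0,"ay":0,"az":0,"hand":0},{"dx":0.155,"dy":0,"dz":-0.13,"ax":0,"ay":0,"az":0,"hand":0},{"dx":0.155,"dy":0,"dz":-0.13,"ax":0,"ay":0,"az":0,"hand":0}]' >/dev/null; python3 fr.py
```

```text
y -0.03834 F [ 1.5   9.91 -0.49] T [ 2.224 -0.459 -0.009]
```

```bash

python3 -m creep '[{"dx":0.16,"dy":0,"dz":-0.13,"ax":0,"ay":0,"az":0,"hand":0},{"dx":0.16,"dy":0,"dz":-0.13,"ax":0,"ay":0,"az":0,"hand":0},{"dx":0.16,"dy":0,"dz":-0.13,"ax":0,"ay":0,"az":0,"hand":0},{"dx":0.16,"dy":0,"dz":-0.13,"ax":0,"ay":0,"az":0,"hand":0},{"dx":0.16,"dy":0,"dz":-0.13,"ax":0,"ay":0,"az":0,"hand":0}]' >/dev/null; python3 fr.py
python3 -m creep '[{"dx":0,"dy":0,"dz":0,"ax":0,"ay":0,"az":0,"hand":0},{"dx":0,"dy":0,"dz":0,"ax":0,"ay":0,"az":0,"hand":0},{"dx":0,"dy":0,"dz":0,"ax":0,"ay":0,"az":0,"hand":0},{"dx":0,"dy":0,"dz":0,"ax":0,"ay":0,"az":0,"hand":0},{"dx":0,"dy":0,"dz":0,"ax":0,"ay":0,"az":0,"hand":0}]' >/dev/null; python3 fr.py; python3 st.py 11|head -2
```

```text
y -0.03899 F [ 1.8  10.94 -1.55] T [ 2.436 -0.407 -0.064]
y -0.03902 F [ 2.72 10.72 -0.56] T [ 2.388 -0.446  0.011]
t 12.6833 pos [ 0.5183 -0.039   0.0977] jaw yaw(deg) 40.38 
q [-0.194  0.391  0.187  2.045 -0.115  0.714  0.77 ] F [ 2.72 10.72 -0.56] T [ 2.388 -0.446  0.011] gap 0.0086
```

```bash

python3 -m creep '[{"dx":-0.3,"dy":0,"dz":0.26,"ax":0,"ay":0,"az":0,"hand":0},{"dx":-0.3,"dy":0,"dz":0.26,"ax":0,"ay":0,"az":0,"hand":0},{"dx":-0.3,"dy":0,"dz":0.26,"ax":0,"ay":0,"az":0,"hand":0},{"dx":-0.3,"dy":0,"dz":0.26,"ax":0,"ay":0,"az":0,"hand":0},{"dx":0,"dy":0,"dz":0,"ax":0,"ay":0,"az":0,"hand":0}]' >/dev/null; python3 fr.py
```

```text
y -0.0389 F [ 1.98  7.22 -1.91] T [ 1.563 -0.471  0.012]
```

```bash

python3 -m creep '[{"dx":-0.3,"dy":0,"dz":0.26,"ax":0,"ay":0,"az":0,"hand":0},{"dx":-0.3,"dy":0,"dz":0.26,"ax":0,"ay":0,"az":0,"hand":0},{"dx":-0.3,"dy":0,"dz":0.26,"ax":0,"ay":0,"az":0,"hand":0},{"dx":-0.3,"dy":0,"dz":0.26,"ax":0,"ay":0,"az":0,"hand":0},{"dx":0,"dy":0,"dz":0,"ax":0,"ay":0,"az":0,"hand":0}]' >/dev/null; python3 fr.py
python3 -m creep '[{"dx":0,"dy":0,"dz":0,"ax":0,"ay":4,"az":0,"hand":0},{"dx":0,"dy":0,"dz":0,"ax":0,"ay":4,"az":0,"hand":0},{"dx":0,"dy":0,"dz":0,"ax":0,"ay":4,"az":0,"hand":0},{"dx":0,"dy":0,"dz":0,"ax":0,"ay":4,"az":0,"hand":0},{"dx":0,"dy":0,"dz":0,"ax":0,"ay":4,"az":0,"hand":0}]' >/dev/null; python3 fr.py
python3 st.py 12|head -2
```

```text
y -0.03885 F [ 2.44  5.39 -1.76] T [ 1.169 -0.663  0.031]
y -0.03887 F [ 3.12  5.97 -4.13] T [ 1.212 -0.693  0.06 ]
t 13.9333 pos [ 0.5182 -0.0389  0.0977] jaw yaw(deg) 20.12 
q [-0.268  0.396  0.275  2.05  -0.163  0.714  0.462] F [ 3.12  5.97 -4.13] T [ 1.212 -0.693  0.06 ] gap 0.0089
```

```bash

python3 -m creep '[{"dx":0,"dy":0,"dz":0,"ax":0,"ay":4,"az":0,"hand":0},{"dx":0,"dy":0,"dz":0,"ax":0,"ay":4,"az":0,"hand":0},{"dx":0,"dy":0,"dz":0,"ax":0,"ay":4,"az":0,"hand":0},{"dx":0,"dy":0,"dz":0,"ax":0,"ay":4,"az":0,"hand":0},{"dx":0,"dy":0,"dz":0,"ax":0,"ay":4,"az":0,"hand":0}]' >/dev/null; python3 fr.py
python3 -m creep '[{"dx":0,"dy":0,"dz":0,"ax":0,"ay":4,"az":0,"hand":0},{"dx":0,"dy":0,"dz":0,"ax":0,"ay":4,"az":0,"hand":0},{"dx":0,"dy":0,"dz":0,"ax":0,"ay":4,"az":0,"hand":0},{"dx":0,"dy":0,"dz":0,"ax":0,"ay":4,"az":0,"hand":0},{"dx":0,"dy":0,"dz":0,"ax":0,"ay":4,"az":0,"hand":0}]' >/dev/null; python3 fr.py
python3 -m creep '[{"dx":0,"dy":0,"dz":0,"ax":0,"ay":2,"az":0,"hand":0},{"dx":0,"dy":0,"dz":0,"ax":0,"ay":1,"az":0,"hand":0},{"dx":0,"dy":0,"dz":0,"ax":0,"ay":0,"az":0,"hand":0},{"dx":0,"dy":0,"dz":0,"ax":0,"ay":0,"az":0,"hand":0},{"dx":0,"dy":0,"dz":0,"ax":0,"ay":0,"az":0,"hand":0}]' >/dev/null; 
python3 st.py 13
```

```text
y -0.0389 F [ 3.64  5.41 -1.66] T [ 1.175 -0.527  0.136]
y -0.03892 F [ 2.19  5.07 -0.91] T [ 1.179 -0.479  0.066]
t 15.1833 pos [ 0.5182 -0.0389  0.0978] jaw yaw(deg) -22.7 
q [-0.417  0.418  0.464  2.06  -0.281  0.723 -0.171] F [ 2.51  6.15 -0.58] T [ 1.17  -0.443  0.026] gap 0.0087
[[-0.386  0.001  0.923]
 [-0.923  0.001 -0.386]
 [-0.001 -1.     0.   ]]
```

```bash

python3 -m creep '[{"dx":-0.9,"dy":0,"dz":0,"ax":0,"ay":0,"az":0,"hand":0},{"dx":-0.9,"dy":0,"dz":0,"ax":0,"ay":0,"az":0,"hand":0},{"dx":-0.8,"dy":0,"dz":0,"ax":0,"ay":0,"az":0,"hand":0},{"dx":0,"dy":0,"dz":0,"ax":0,"ay":0,"az":0,"hand":0},{"dx":0,"dy":0,"dz":0,"ax":0,"ay":0,"az":0,"hand":0}]' >/dev/null; python3 fr.py
python3 -m creep '[{"dx":0,"dy":0,"dz":0,"ax":0,"ay":0,"az":0,"hand":0.3},{"dx":0,"dy":0,"dz":0,"ax":0,"ay":0,"az":0,"hand":0.3},{"dx":0,"dy":0,"dz":0,"ax":0,"ay":0,"az":0,"hand":0.3},{"dx":0,"dy":0,"dz":0,"ax":0,"ay":0,"az":0,"hand":0.3},{"dx":0,"dy":0,"dz":0,"ax":0,"ay":0,"az":0,"hand":0.3}]' >/dev/null; python3 st.py 14 wrist
```

```text
y -0.03867 F [-1.44 -1.71  3.94] T [-0.375  0.403  0.054]
t 16.0167 pos [ 0.5186 -0.0377  0.0975] jaw yaw(deg) -22.68 
q [-0.42   0.42   0.464  2.059 -0.28   0.723 -0.175] F [-0.33  0.31 -0.47] T [-0.052  0.043  0.023] gap 0.026
[[-0.386 -0.     0.923]
 [-0.923  0.    -0.386]
 [ 0.    -1.    -0.   ]]
```

View pics/wrist14.png

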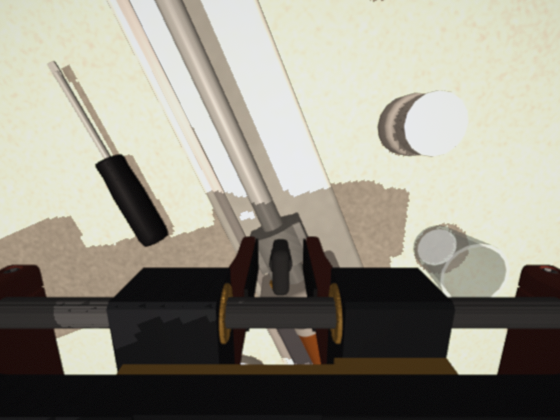

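Released; the blade at (280,265) is clear of both pads. I'll lift straight up, then move back toward +y so the top camera can see.

```bash

python3 -m creep '[{"dx":0,"dy":-10,"dz":0,"ax":0,"ay":0,"az":0,"hand":0.3},{"dx":0,"dy":-20,"dz":0,"ax":0,"ay":0,"az":0,"hand":0.3},{"dx":0,"dy":-25,"dz":0,"ax":0,"ay":0,"az":0,"hand":0.3},{"dx":0,"dy":-25,"dz":0,"ax":0,"ay":0,"az":0,"hand":0.3},{"dx":0,"dy":-25,"dz":0,"ax":0,"ay":0,"az":0,"hand":0.3}]'
for i in 1 2; do python3 -m creep '[{"dx":-25,"dy":0,"dz":0,"ax":0,"ay":0,"az":0,"hand":0.3},{"dx":-25,"dy":0,"dz":0,"ax":0,"ay":0,"az":0,"hand":0.3},{"dx":-25,"dy":0,"dz":0,"ax":0,"ay":0,"az":0,"hand":0.3},{"dx":-25,"dy":0,"dz":0,"ax":0,"ay":0,"az":0,"hand":0.3},{"dx":-25,"dy":0,"dz":0,"ax":0,"ay":0,"az":0,"hand":0.3}]'; done
python3 st.py 15 top scene
python3 - <<'E'
import cv2
b=cv2.imread('pics/top15.png')[235:285,265:395]; cv2.imwrite('pics/t15z.png',cv2.resize(cv2.convertScaleAbs(b,alpha=1.8),None,fx=6,fy=6,interpolation=cv2.INTER_CUBIC))
E
```

```text
clock: 16.48
tool_pos: [0.5185, -0.038, 0.2044]
ee_rot: [0.392, -0.589, 0.589, -0.392]
wrist_force: [-0.4, 0.3, 0.1]
finger_gap: 0.0265
clock: 16.9
tool_pos: [0.5673, 0.0786, 0.2036]
ee_rot: [0.392, -0.589, 0.589, -0.392]
wrist_force: [0.3, 0.1, -0.3]
finger_gap: 0.0262
clock: 17.32
tool_pos: [0.6155, 0.194, 0.2035]
ee_rot: [0.392, -0.589, 0.589, -0.392]
wrist_force: [0.1, -1.0, -0.5]
finger_gap: 0.0263
t 17.3167 pos [0.6155 0.194  0.2035] jaw yaw(deg) -22.69 
q [-0.725  0.473  0.449  1.675 -0.23   1.046 -0.6  ] F [ 0.08 -0.96 -0.53] T [-0.04   0.139 -0.045] gap 0.0263
[[-0.386  0.     0.923]
 [-0.923  0.    -0.386]
 [-0.    -1.     0.   ]]
```

View pics/top15.png

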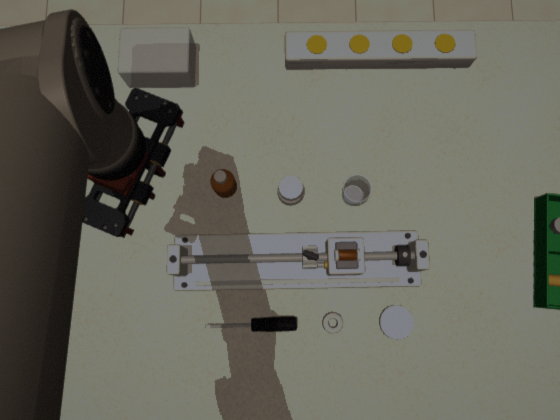

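View pics/t15z.png

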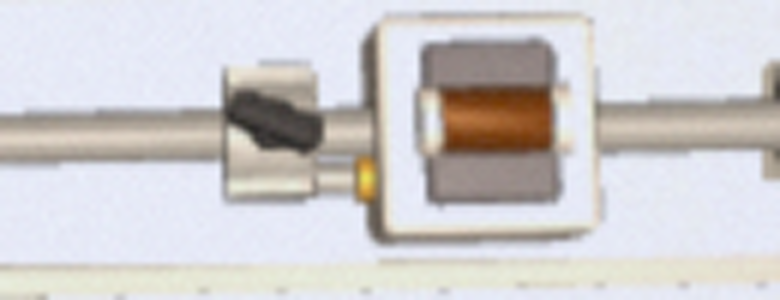

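View pics/scene15.png

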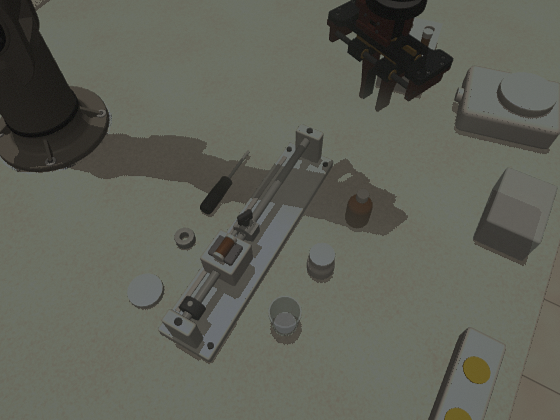

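The zoomed view shows the collar face at (316,180) against the pin, and the pin still partly out of its bush at (357,180). The visible pin length went from 51 to 41 px in the zoom. That is about 2.8 mm raw, or about 1.8 mm after allowing for the collar's upper edge hiding part of the pin. The force reading gave 1.9 mm. The blade lies about 24° off the rod, so the wing is at about 0.1 (tight). The bystanders are at the same pixels as at the start.

```bash
python3 -c "
from bench import job_done
print(job_done())"
```

```text
the job is handed in; nothing more can be done
None
```

The job is done and handed in at about 17.5 s of the 72 s allowed.

**What I did:** I gripped the wing and turned it from about 0.14 to about 1.19 rad to loosen it. I slid the collar about 96 mm up to the carriage at around 8 N. I stopped on the force and moment rise from the pin, eased the load off, turned the wing back to about 0.09 rad and let go.

**Last checks:**
- **While loosening:** wrist force stayed below about 2 N, and the gripper held its place to 0.1 mm, so the collar should not have shifted.
- **Pin:** the force curve showed first touch at tool y ≈ -37.1 mm and about 1.7–1.9 mm pressed in, roughly 2.5–2.9 N. The rise was about 1.5 N/mm, matching the spring. Total push peaked near 11 N, of which only about 3 N was on the pin.
- **Top picture after letting go:** the collar rests against the pin and the wing is at about 0.1 rad, which is tight. The pin looks about 2.8 mm shorter, or about 1.8 mm after allowing for the collar's upper edge hiding part of it. Both values are in range.
- **Surroundings:** the bottle, jar, beaker, spare collar, driver and dish show no visible change from the start, and the arm is clear of everything.

**Disagreement:** my first picture estimate put first contact about 1 mm earlier than the force showed, which is within calibration. I relied on the force.

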